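# Unbolt the spares case and hold its lid at 60 degrees for the stock count

## Task

Draw the red-gripped bolt on the front of the spares case fully back to its green end so that the lid is unlocked, then lift the yellow lid by its steel bar handle and hold it open at 60 degrees, in line with the green gauge strip at its side, so that the stock inside can be counted. Finish while still holding the lid by its handle at that angle: it falls shut if let go, so do not let go, and leave the jar, can, bearing ring and brass flange where they stand.

Things in the scene. Friction and masses are not known exactly. Their poses are not given: they have to be found in the camera images.
- case: Fixed spares case: black box 180 (its x) by 390 (its y) by 90 mm high, with a yellow lid on top. Origin: centre of its underside, on the table; z up. Its front (handle on the +y half, bolt on the -y half) looks along its own -x, roughly to the robot; turned up to about 17 degrees.
- keeper (a point): Middle of the top of the steel keeper loop through which the bolt's rod slides: 23 mm (case x) by 6 mm (case y), top 116 mm above the table, at x = -115, y = -70 mm in the case frame. It stands on a fixed steel ledge at the case's front: 45 mm deep, top at 88 mm, case y from -195 to -65 mm.
- gauge (a point): Middle of the green gauge strip, 150 mm long, fixed beside the lid at the case's +y side on a thin aluminium arc of 130 mm radius about the hinge. The strip leans at 60 degrees from level: the lid is right when it lies along it, seen from the side. It does not support the lid.
- bolt (a joint): Slide of the barrel bolt in m: 0 = fully shot (locked), 0.050 = fully drawn against its stop (grip at the green patch). Grows as the red grip moves along the case's -y. Starts at 0 to 0.012. Its rod (10 mm thick) lies over a steel tab of the lid and blocks the lid until about 0.03. Friction about 2 N; it stays where left.
- bolt_top (a point): Centre of the top of the red bolt grip, an upright block 20 (case x) by 18 (case y) by 70 mm tall, top 160.5 mm above the table, 25 mm in front of the box's front wall. The rod leaves its +y side, its upper edge 51 mm below this point (109.5 mm above the table): keep the fingertips above it. Above the rod and keeper it is free all round. Moves with the bolt.
- lid (a joint): Lid angle in rad: 0 = shut, 1.047 = 60 degrees, grows as the lid opens; stop at 1.75. The lid (8 mm thick, 180 by 390 mm, about 0.5 kg) turns freely and falls shut from below about 90 degrees.
- lid_handle (a point): Middle of the handle's round bar: 12 mm thick, 100 mm long, parallel to the case's y, in the plane of the lid, 55 mm beyond its front edge, nothing below it but the table. Case frame when shut: x = -145, y = 50, z = 94.5 mm. A lightly pinched bar (about 6 N) turns between the fingers, so the gripper can stay pointing down while the lid swings.
- lid_hinge (a point): Point on the hinge axis (parallel to the case's y), at the far upper rim: x = 90, y = 0, z = 90.5 mm in the case frame. At lid angle a the handle bar lies, from the hinge and in the case frame, at x = -0.235 cos a + 0.004 sin a, z = 0.235 sin a + 0.004 cos a (m), y = +0.05.
- jar: Jar with orange cap, 60 mm across, 85 tall; bystander.
- can: Blue can, 56 mm across, 100 tall; bystander.
- bearing: Steel bearing ring, 72 mm across, 20 tall, lying flat; bystander.
- flange: Brass flange, 80 mm across, 45 tall; bystander.

How it is judged (in metres and radians):
On the way, in this order (a step that is already met when the one before it is completed fails the run):
1. the bolt is fully drawn (within 8 mm of its stop) with the lid still shut (value of joint bolt above 0.042 m and value of joint lid below 0.06 rad), for 0.2 s.
2. the lid is lifted past 20 degrees by its handle (value of joint lid above 0.35 rad and distance between the grasp point and lid_handle below 0.06 m and contact force between the fingers and case above 0.3 N), for 0.2 s.
At the end, for the whole second after the job is handed in: The gripper still holds the lid by its bar handle (fingers pressing on it with more than 0.3 N, TCP within 60 mm of the bar's middle), the lid is still at 60 degrees plus or minus 6, the bolt is within 8 mm of its drawn stop, and no loose thing props the lid (value of joint lid between 0.942 and 1.152 rad and velocity of joint lid between -0.1 and 0.1 rad/s and value of joint bolt above 0.042 m and distance between the grasp point and lid_handle below 0.06 m and contact force between the fingers and case above 0.3 N and contact force between case and jar below 0.05 N and contact force between case and can below 0.05 N and contact force between case and bearing below 0.05 N and contact force between case and flange below 0.05 N); the arm keeps its last pose, push and grip.
It fails at once if one of the four loose things on the table is pushed over 30 mm from its place (distance of any of jar, can, bearing, flange from where it was at the start of the episode above 0.03 m).
It also fails if it takes over 48 s, if anything falls off the work surface, if the arm or the gripper's body presses on something with over 40 N, if the wrist force passes 120 N, or if a joint passes its speed limit or range.

## Robot

A 6-joint arm with a two-finger parallel gripper is mounted at the origin on the work surface. World frame = base frame: x ahead of the robot, y to its left, z up, the work surface at z = 0. Lengths are in mm, angles in rad, forces in N, time in s.
With the tool pointing down it reaches from about 250 to 775 mm from the base axis. Payload 4 kg.
Tool frame: the origin (TCP) lies between the finger pads, 19 mm behind the fingertips; this is the grasp point; z points along the fingers, y is the line along which they close (so a half turn about z gives the same grasp; the last joint's range is limited). The gripper opens to 85 mm and grips with 20 to 120 N. Pads are 22 mm wide; open, the fingers measure 114 mm over their backs; the gripper's body (76 mm by 85 mm) begins 54 mm behind the grasp point. The pads swing forward as they close: fully open they stand 13 mm farther back than shut.
Start: joints at [1.064, 0.087, 1.371, -0, 1.684, -0.103], TCP at [216.113, 505.778, 250.041] pointing down, gripper open.
Joint ranges: [-3.1, 3.1], [-0.76, 2.03], [0.27, 2.55], [-1.08, 4.22], [0.17, 2.65], [-2.57, 2.57]. Speed limits (rad/s): [2.79, 2.79, 3.14, 3.14, 3.14, 3.14].

## Interface

Orientations are given as a 3x3 rotation matrix whose columns are the frame's x, y, z axes.
In Python, from plant import r gives the robot as it stands. The module is installed in compiled form; this text tells all that it offers.
- The arm moves only by the tool send_rows, never from a script. Its argument "steps" is a list of rows, each an object of numbers: "hand": the finger opening in mm, from 0 to 85.4; "tx", "ty", "tz": the shift along the tool's x, y, z in mm; "ax", "ay", "az": the turn, a rotation vector about the tool's x, y, z in rad. A call has 1 to 10 rows; each row shifts and turns the commanded pose from where the row before left it, along the tool's axes as they then stand; what a row does not reach is not made up. A row lasts 1/10 s, in which the tool goes at most 50 mm and 8.59 degrees, less where a joint would pass 70% of its speed; a pose out of reach is approached as far as the arm can. A call with a gripper value outside its range is refused whole. The fingers move at their own pace and stop on an object; "force" is the grip in N (left out, the last holds). Time passes only in rows, so rows that do not move let the fingers close. It gives the time, the measured TCP pose, the force, the opening and the grip force at its end, in the units of the state.
- r.state(): the state, without advancing time (a new reading comes with each control period).
- r.get_image(name): name is "scene" or "top"; returns the picture (384x512x3 uint8, red, green, blue); there is no depth.
- r.get_calibration(name): a dict with "fx", "fy", "cx", "cy" (pixels), "T" (4x4, takes a point from camera to world coordinates). Camera axes: x right, y down, z forward; pixel columns grow to the right and rows downward; lengths in mm; the calibration is good to about 2 mm. A picture is of the moment at which its call begins. get_calibration takes no time and is no camera call.
- r.sign_off(): hands the job in; it is judged then, once.
The state is a dict: "time_s": time; "qpos": joint angles; "dq": joint speeds; "joint_torque": joint torques, N m; "position": TCP position; "tcp_rot": TCP orientation; "contact_force": force on the tool from outside, world axes, zero at the start; "moment": the same for the moment, N m; "grip_width": finger opening in mm; "grasp_force": force on a finger pad.
Only numpy, scipy, OpenCV 4.12 (cv2) and the standard library are available. Lean on these libraries where they do the work, as an engineer would, in place of code of your own. Each camera call takes 0.05 s, during which the arm holds its last target. There are 200 camera calls.

## Working session

There is one attempt and no reset: what is moved stays moved. The work goes in short steps, Python scripts to look and compute and a tool call to move; the robot and the scene stay as the last step left them, time stands still between calls to the robot, and variables do not carry over. Pictures are saved under pics/ and viewed, at most 10 in all, crops included, and the job is handed in when it is done.

Besides the shell and the picture viewer there is one more tool, called after ">>>" as name(argument=value, ...) on one line, values as JSON. send_rows: Moves the arm, as the interface text tells. Its arguments: {"type":"object","properties":{"steps":{"type":"array"},"force":{"type":"number"}},"required":["steps"]}

```bash
mkdir -p pics; python3 - <<'E'
from plant import r
import cv2,numpy as np
for n in("scene","top"):
    im=r.get_image(n); cv2.imwrite(f"pics/{n}0.png",im[...,::-1]); c=r.get_calibration(n)
    print(n,c["fx"],c["fy"],c["cx"],c["cy"],np.round(c["T"],3).tolist())
s=r.state();print(s)
E
```

```text
scene 456.0664774855217 456.0664774855217 249.68588786430053 189.21407706703084 [[0.261, 0.518, -0.815, 1754.642], [0.965, -0.135, 0.223, -327.276], [0.006, -0.845, -0.535, 913.203], [0.0, 0.0, 0.0, 1.0]]
top 488.0377967634934 488.0377967634934 252.35573913736545 190.24049952676637 [[-0.005, -0.986, 0.165, 307.044], [-1.0, 0.006, 0.006, -5.174], [-0.007, -0.165, -0.986, 1469.519], [0.0, 0.0, 0.0, 1.0]]
{'time_s': 0.1, 'qpos': array([ 1.06387603e+00,  8.78989282e-02,  1.37215423e+00, -8.35183794e-06,
        1.68361541e+00, -1.03098051e-01]), 'dq': array([ 0.00106932, -0.00135255, -0.00234412, -0.00110989, -0.00118805,
        0.0006771 ]), 'joint_torque': array([ 2.40456895e-03, -3.53012681e+01, -3.14219391e+01, -1.76268122e-04,
        7.94701686e-03, -2.22204710e-05]), 'position': array([215.91049242, 505.38077851, 248.92047587]), 'tcp_rot': array([[-9.19565347e-01,  3.92935836e-01, -1.00057091e-03],
       [ 3.92937056e-01,  9.19563571e-01, -1.81887755e-03],
       [ 2.05386392e-04, -2.06573816e-03, -9.99997845e-01]]), 'contact_force': array([ 0.06795068, -0.32980403,  0.16342985]), 'moment': array([-0.04449441, -0.03913504, -0.03685414]), 'grasp_force': 0.0, 'grip_width': 85.17679646014459}
```

View pics/scene0.png

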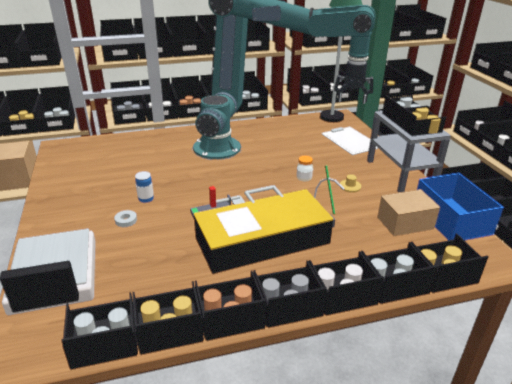

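View pics/top0.png

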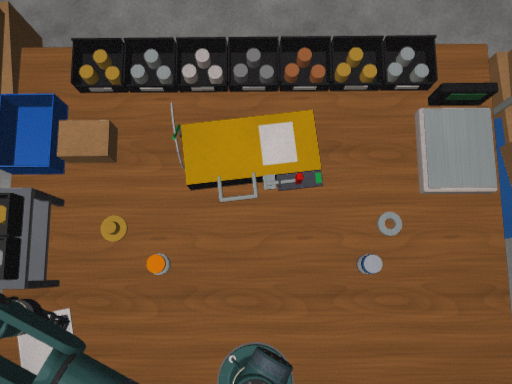

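The top view shows the lid at about (182–322, 110–186), the handle bar near (238,198), the red grip at (299,177) and the green patch at (318,177). The orange-capped jar is at (158,264), the flange at (113,228), the can at (370,264) and the ring at (390,223). The gauge is at the left edge of the case, near (177,130).

```bash
cat > h.py <<'E'
import numpy as np,cv2
from plant import r
def ray(n,uv,z):
    c=r.get_calibration(n);T=np.array(c["T"]);uv=np.atleast_2d(uv)
    d=np.c_[(uv[:,0]-c["cx"])/c["fx"],(uv[:,1]-c["cy"])/c["fy"],np.ones(len(uv))]@T[:3,:3].T
    return T[:3,3]+d*((z-T[2,3])/d[:,2])[:,None]
def big(m):
    cs,_=cv2.findContours(m,cv2.RETR_EXTERNAL,cv2.CHAIN_APPROX_NONE)
    return max(cs,key=cv2.contourArea)
def hsv(n): return cv2.cvtColor(r.get_image(n),cv2.COLOR_RGB2HSV)
E
python3 - <<'E'
from h import *
for n in("top","scene"):
    H=hsv(n)
    y=cv2.inRange(H,(22,180,120),(30,255,255))
    c=big(y)[:,0].astype(float)
    w=ray(n,c,98.5)[:,:2].astype(np.float32)
    b=cv2.minAreaRect(w);print(n,"lid",b,"\n",cv2.boxPoints(b).round(1).tolist())
    red=cv2.inRange(H,(0,180,90),(6,255,255))|cv2.inRange(H,(174,180,90),(180,255,255))
    k=big(red)[:,0].astype(float);print("red",k.min(0),k.max(0),ray(n,k.mean(0),160.5))
    print("red world", ray(n,[[k[:,0].mean(),k[:,1].min()]],160.5))
n="top";H=hsv(n);print()
c=hsv(n)
im=r.get_image(n)[100:220,160:340]
cv2.imwrite("pics/crop1.png",cv2.resize(im[...,::-1],None,fx=4.4,fy=4.4,interpolation=cv2.INTER_CUBIC))
E
```

```text
top lid ((665.3790283203125, 9.607025146484375), (177.94680786132812, 387.9295654296875), 6.347046852111816) 
 [[555.5, 192.5], [598.4000244140625, -193.0], [775.2000122070312, -173.3000030517578], [732.4000244140625, 212.1999969482422]]
red [295. 172.] [302. 183.] [[ 561.27186667 -122.74074681  160.5       ]]
red world [[ 576.22852537 -123.05211778  160.5       ]]
scene lid ((675.2515869140625, 9.78857421875), (180.6670684814453, 387.5205993652344), 6.462796688079834) 
 [[563.7000122070312, 192.10000610351562], [607.2999877929688, -192.89999389648438], [786.7999877929688, -172.60000610351562], [743.2000122070312, 212.5]]
red [210. 187.] [215. 205.] [[ 615.99915539 -132.08849211  160.5       ]]
red world [[ 567.03727246 -122.44768686  160.5       ]]
```

View pics/crop1.png

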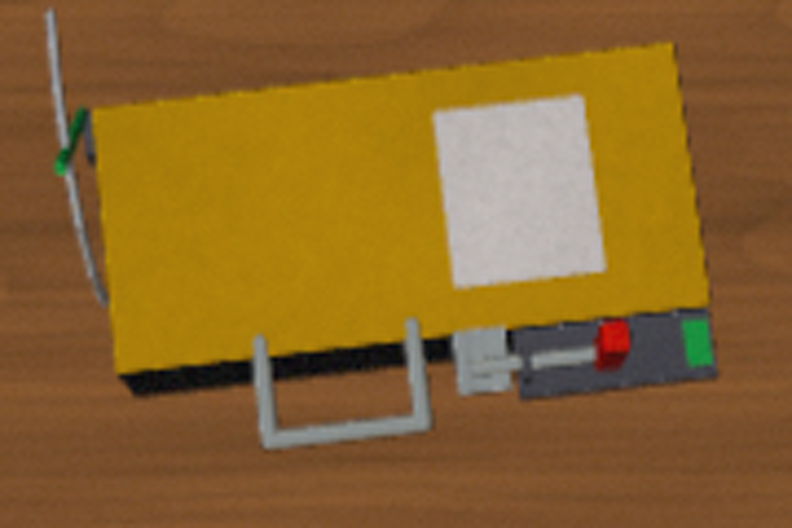

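>>> send_rows(steps=[{"hand":85,"az":0.132},{"hand":85,"az":0.132},{"hand":85,"az":0.132},{"hand":85,"az":0.132},{"hand":85,"az":0.132},{"hand":85,"az":0.132},{"hand":85,"az":0.132},{"hand":85,"az":0.132},{"hand":85},{"hand":85}], force=20)

```text
schema error: expected keys hand, tx, ty, tz, ax, ay, az
```

>>> send_rows(steps=[{"tx":-33,"ty":14},{"tx":-33,"ty":14},{"tx":-33,"ty":14},{"tx":-33,"ty":14},{"tx":-33,"ty":14},{"tx":-33,"ty":14},{"tx":-33,"ty":14},{"tx":-33,"ty":14},{"tx":-33,"ty":14},{"tx":-33,"ty":14}])

```text
schema error: expected keys hand, tx, ty, tz, ax, ay, az
```

>>> send_rows(steps=[{"tx":-33,"ty":14},{"tx":-33,"ty":14},{"tx":-33,"ty":14},{"tx":-33,"ty":14},{"tx":-33,"ty":14},{"tx":-33,"ty":14},{"tx":-33,"ty":14},{"tx":-33,"ty":14},{"tx":-33,"ty":14},{}])

```text
schema error: expected keys hand, tx, ty, tz, ax, ay, az
```

```bash
python3 - <<'E'
from h import *
s=r.state();print(s["time_s"],s["position"],s["tcp_rot"].round(4).tolist(),s["contact_force"],s["grip_width"])
yw=np.radians(6.4);R=np.array([[np.cos(yw),-np.sin(yw)],[np.sin(yw),np.cos(yw)]])
for nm,uv,z in(("bar",[238.4,198.6],100),("barL",[220,200.8],100),("barR",[256.8,196.3],100),("redtop",[299.2,175.8],160.5)):
    print(nm,ray("top",uv,z).round(1))
print("handle pred",[665.4,9.6]+R@[-145,50],"grip pred",[665.4,9.6]+R@[-115,-120])
p=np.array([565.5,-122.5]);d=R.T@(p-s["position"][:2]);print("ty,tx",d)
E
```

```text
0.35 [216.03893121 505.69054021 249.73458119] [[-0.9196, 0.3929, -0.0003], [0.3929, 0.9196, -0.0004], [0.0001, -0.0005, -1.0]] [-0.60239365  0.82189637 -0.15602928] 85.66248848983804
bar [[512.8  43.3 100. ]]
barL [[506.8  95.5 100. ]]
barR [[519.1  -9.  100. ]]
redtop [[ 565.6 -125.   160.5]]
handle pred [515.73020511  43.12540079] grip pred [ 564.49296116 -122.4710775 ]
ty,tx [ 277.25947042 -663.22965817]
```

>>> send_rows(steps=[{"hand":85,"tx":0,"ty":0,"tz":0,"ax":0,"ay":0,"az":0.132},{"hand":85,"tx":0,"ty":0,"tz":0,"ax":0,"ay":0,"az":0.132},{"hand":85,"tx":0,"ty":0,"tz":0,"ax":0,"ay":0,"az":0.132},{"hand":85,"tx":0,"ty":0,"tz":0,"ax":0,"ay":0,"az":0.132},{"hand":85,"tx":0,"ty":0,"tz":0,"ax":0,"ay":0,"az":0.132},{"hand":85,"tx":0,"ty":0,"tz":0,"ax":0,"ay":0,"az":0.132},{"hand":85,"tx":0,"ty":0,"tz":0,"ax":0,"ay":0,"az":0.132},{"hand":85,"tx":0,"ty":0,"tz":0,"ax":0,"ay":0,"az":0.132},{"hand":85,"tx":0,"ty":0,"tz":0,"ax":0,"ay":0,"az":0}], force=20)

```text
time_s: 1.25
position: [216.1, 505.8, 250.0]
tcp_rot: [[-0.111, 0.994, 0.0], [0.994, 0.111, 0.0], [0.0, 0.0, -1.0]]
contact_force: [-0.1, 0.4, -0.2]
grip_width: 85.1
grasp_force: 0.0
```

>>> send_rows(steps=[{"hand":85,"tx":-33,"ty":14,"tz":0,"ax":0,"ay":0,"az":0},{"hand":85,"tx":-33,"ty":14,"tz":0,"ax":0,"ay":0,"az":0},{"hand":85,"tx":-33,"ty":14,"tz":0,"ax":0,"ay":0,"az":0},{"hand":85,"tx":-33,"ty":14,"tz":0,"ax":0,"ay":0,"az":0},{"hand":85,"tx":-33,"ty":14,"tz":0,"ax":0,"ay":0,"az":0},{"hand":85,"tx":-33,"ty":14,"tz":0,"ax":0,"ay":0,"az":0},{"hand":85,"tx":-33,"ty":14,"tz":0,"ax":0,"ay":0,"az":0},{"hand":85,"tx":-33,"ty":14,"tz":0,"ax":0,"ay":0,"az":0},{"hand":85,"tx":-33,"ty":14,"tz":0,"ax":0,"ay":0,"az":0},{"hand":85,"tx":-33,"ty":14,"tz":0,"ax":0,"ay":0,"az":0}])

```text
time_s: 2.25
position: [392.3, 192.0, 250.3]
tcp_rot: [[-0.114, 0.993, 0.001], [0.993, 0.114, 0.0], [0.0, 0.001, -1.0]]
contact_force: [0.7, 0.3, 0.1]
grip_width: 85.1
grasp_force: 0.0
```

>>> send_rows(steps=[{"hand":70,"tx":-33,"ty":14,"tz":0,"ax":0,"ay":0,"az":0},{"hand":70,"tx":-33,"ty":14,"tz":0,"ax":0,"ay":0,"az":0},{"hand":70,"tx":-33,"ty":14,"tz":0,"ax":0,"ay":0,"az":0},{"hand":70,"tx":-33,"ty":14,"tz":0,"ax":0,"ay":0,"az":0},{"hand":70,"tx":-33,"ty":14,"tz":0,"ax":0,"ay":0,"az":0},{"hand":70,"tx":-33,"ty":14,"tz":0,"ax":0,"ay":0,"az":0},{"hand":70,"tx":-33,"ty":14,"tz":0,"ax":0,"ay":0,"az":0},{"hand":70,"tx":-33,"ty":14,"tz":0,"ax":0,"ay":0,"az":0},{"hand":70,"tx":-33,"ty":14,"tz":0,"ax":0,"ay":0,"az":0},{"hand":70,"tx":0,"ty":0,"tz":0,"ax":0,"ay":0,"az":0}])

```text
time_s: 3.25
position: [551.1, -91.6, 248.9]
tcp_rot: [[-0.109, 0.994, -0.001], [0.994, 0.109, -0.001], [-0.001, -0.001, -1.0]]
contact_force: [0.3, 0.3, -0.1]
grip_width: 70.2
grasp_force: 0.0
```

```bash
cat >> h.py <<'E'
yw=np.radians(6.4);R=np.array([[np.cos(yw),-np.sin(yw)],[np.sin(yw),np.cos(yw)]])
def go(p):
    s=r.state();d=R.T@(np.array(p[:2])-s["position"][:2])
    print(s["time_s"],s["position"].round(1),"z-axis",s["tcp_rot"][:,2].round(4),"yaw",np.degrees(np.arctan2(s["tcp_rot"][1,1],s["tcp_rot"][0,1])).round(2),"F",s["contact_force"].round(1),s["grip_width"],s["grasp_force"])
    print("tx,ty,tz",d[1],d[0],s["position"][2]-p[2])
E
python3 - <<'E'
from h import *
go([565.5,-123.5,143])
E
```

```text
3.25 [551.1 -91.6 248.9] z-axis [-8.0e-04 -1.3e-03 -1.0e+00] yaw 6.26 F [ 0.3  0.3 -0.1] 70.1848402224878 0.0
tx,ty,tz -33.29439916833964 10.761606491669333 105.94256286019433
```

>>> send_rows(steps=[{"hand":60,"tx":-17,"ty":5.5,"tz":0,"ax":0,"ay":0,"az":0},{"hand":60,"tx":-16.5,"ty":5.5,"tz":0,"ax":0,"ay":0,"az":0},{"hand":60,"tx":0,"ty":0,"tz":25,"ax":0,"ay":0,"az":0},{"hand":60,"tx":0,"ty":0,"tz":25,"ax":0,"ay":0,"az":0},{"hand":60,"tx":0,"ty":0,"tz":20,"ax":0,"ay":0,"az":0},{"hand":60,"tx":0,"ty":0,"tz":18,"ax":0,"ay":0,"az":0},{"hand":60,"tx":0,"ty":0,"tz":17,"ax":0,"ay":0,"az":0},{"hand":60,"tx":0,"ty":0,"tz":0,"ax":0,"ay":0,"az":0}])

```text
time_s: 4.05
position: [563.1, -119.6, 142.0]
tcp_rot: [[-0.112, 0.994, -0.006], [0.994, 0.112, 0.002], [0.002, -0.005, -1.0]]
contact_force: [0.2, -0.2, 0.7]
grip_width: 60.1
grasp_force: 0.0
```

```bash
python3 - <<'E'
from h import *
go([565.5,-123.5,143])
a=r.get_image("scene")[130:250,140:360];b=r.get_image("top")[100:220,200:380]
f=lambda i:cv2.resize(i[...,::-1],(500,300),interpolation=cv2.INTER_CUBIC)
cv2.imwrite("pics/c2.png",np.vstack([f(a),f(b)]))
E
```

```text
4.05 [ 563.1 -119.6  142. ] z-axis [-0.0056  0.0016 -1.    ] yaw 6.43 F [ 0.2 -0.2  0.7] 60.07953829638147 0.0
tx,ty,tz -4.137320657828307 1.9983955637873367 -1.0092794032217967
```

View pics/c2.png

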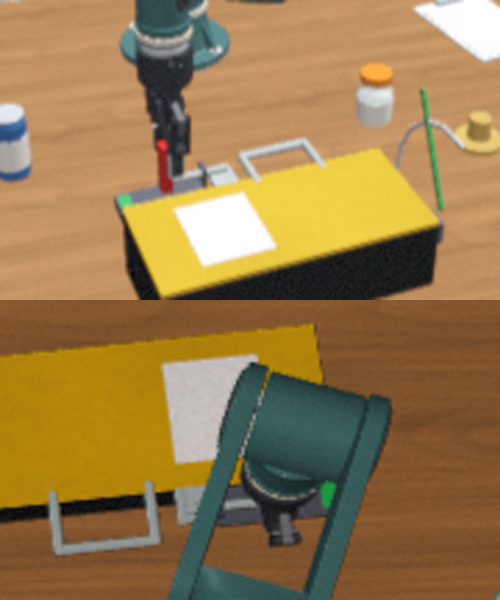

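The scene crop shows the red grip at about (163,165) and the near finger at about (177,150). So the fingers appear to sit slightly to +y of the grip. I'll measure the grip centre in the scene view against the projected TCP.

```bash
python3 - <<'E'
from h import *
H=hsv("scene");red=cv2.inRange(H,(0,150,60),(8,255,255))|cv2.inRange(H,(172,150,60),(180,255,255))
k=big(red)[:,0];print(k.min(0),k.max(0))
c=r.get_calibration("scene");T=np.linalg.inv(np.array(c["T"]))
def pj(p):
    q=T[:3,:3]@np.array(p)+T[:3,3];return c["fx"]*q[0]/q[2]+c["cx"],c["fy"]*q[1]/q[2]+c["cy"]
go([0,0,0]);p=r.state()["position"];print("tcp",pj(p),"tip",pj(p-[0,0,19]))
print("grip top/low",pj([565.5,-123.5,160.5]),pj([565.5,-123.5,110]))
print("grip top",pj([565.5,-133.5,160.5]))
E
```

```text
[460   0] [482  64]
4.2 [ 565.2 -120.2  146.2] z-axis [ 1.8e-03 -6.0e-04 -1.0e+00] yaw 6.4 F [-0.   0.2  1.2] 60.269608647092305 0.0
tx,ty,tz 182.44934702290078 -548.2943365526003 146.20601803977706
tcp (np.float64(213.01340837928498), np.float64(190.478478745611)) tip (np.float64(213.23681487536612), np.float64(195.567282675629))
grip top/low (np.float64(211.81490904876426), np.float64(186.7908974022915)) (np.float64(212.4277406706358), np.float64(200.3082607134248))
grip top (np.float64(208.64325416819864), np.float64(187.2207950395032))
```

>>> send_rows(steps=[{"hand":60,"tx":-3,"ty":0,"tz":3,"ax":0,"ay":0,"az":0},{"hand":10,"tx":0,"ty":0,"tz":0,"ax":0,"ay":0,"az":0},{"hand":10,"tx":0,"ty":0,"tz":0,"ax":0,"ay":0,"az":0},{"hand":10,"tx":0,"ty":0,"tz":0,"ax":0,"ay":0,"az":0},{"hand":10,"tx":0,"ty":0,"tz":0,"ax":0,"ay":0,"az":0},{"hand":10,"tx":0,"ty":0,"tz":0,"ax":0,"ay":0,"az":0}], force=20)

```text
time_s: 4.8
position: [566.6, -122.9, 142.8]
tcp_rot: [[-0.111, 0.994, 0.005], [0.994, 0.111, -0.0], [-0.001, 0.005, -1.0]]
contact_force: [4.5, -0.7, -1.0]
grip_width: 19.9
grasp_force: 27.2
```

>>> send_rows(steps=[{"hand":10,"tx":-4,"ty":0,"tz":0,"ax":0,"ay":0,"az":0},{"hand":10,"tx":-4,"ty":0,"tz":0,"ax":0,"ay":0,"az":0},{"hand":10,"tx":-4,"ty":0,"tz":0,"ax":0,"ay":0,"az":0},{"hand":10,"tx":-4,"ty":0,"tz":0,"ax":0,"ay":0,"az":0},{"hand":10,"tx":-4,"ty":0,"tz":0,"ax":0,"ay":0,"az":0},{"hand":10,"tx":-4,"ty":0,"tz":0,"ax":0,"ay":0,"az":0},{"hand":10,"tx":-4,"ty":0,"tz":0,"ax":0,"ay":0,"az":0},{"hand":10,"tx":-4,"ty":0,"tz":0,"ax":0,"ay":0,"az":0},{"hand":10,"tx":0,"ty":0,"tz":0,"ax":0,"ay":0,"az":0}])

```text
time_s: 5.7
position: [570.1, -154.5, 142.8]
tcp_rot: [[-0.111, 0.994, 0.004], [0.994, 0.111, 0.0], [-0.0, 0.004, -1.0]]
contact_force: [5.2, 1.1, 0.3]
grip_width: 19.5
grasp_force: 27.3
```

>>> send_rows(steps=[{"hand":10,"tx":-2,"ty":0,"tz":0,"ax":0,"ay":0,"az":0},{"hand":10,"tx":-2,"ty":0,"tz":0,"ax":0,"ay":0,"az":0},{"hand":10,"tx":-2,"ty":0,"tz":0,"ax":0,"ay":0,"az":0},{"hand":10,"tx":0,"ty":0,"tz":0,"ax":0,"ay":0,"az":0}])

```text
time_s: 6.1
position: [570.7, -160.1, 142.8]
tcp_rot: [[-0.111, 0.994, 0.004], [0.994, 0.111, 0.001], [0.0, 0.004, -1.0]]
contact_force: [5.7, 2.3, -0.8]
grip_width: 19.6
grasp_force: 27.3
```

>>> send_rows(steps=[{"hand":10,"tx":-2,"ty":0,"tz":0,"ax":0,"ay":0,"az":0},{"hand":10,"tx":-2,"ty":0,"tz":0,"ax":0,"ay":0,"az":0},{"hand":10,"tx":0,"ty":0,"tz":0,"ax":0,"ay":0,"az":0}])

```text
time_s: 6.4
position: [571.2, -164.1, 142.8]
tcp_rot: [[-0.111, 0.994, 0.004], [0.994, 0.111, 0.001], [0.0, 0.004, -1.0]]
contact_force: [4.2, 1.9, -0.9]
grip_width: 19.6
grasp_force: 27.3
```

>>> send_rows(steps=[{"hand":10,"tx":-2,"ty":0,"tz":0,"ax":0,"ay":0,"az":0},{"hand":10,"tx":-1,"ty":0,"tz":0,"ax":0,"ay":0,"az":0},{"hand":10,"tx":0,"ty":0,"tz":0,"ax":0,"ay":0,"az":0}])

```text
time_s: 6.7
position: [571.5, -166.9, 142.8]
tcp_rot: [[-0.111, 0.994, 0.004], [0.994, 0.111, 0.001], [0.0, 0.004, -1.0]]
contact_force: [5.1, 1.7, 0.4]
grip_width: 19.9
grasp_force: 27.3
```

>>> send_rows(steps=[{"hand":10,"tx":-1.5,"ty":0,"tz":0,"ax":0,"ay":0,"az":0},{"hand":10,"tx":-1.5,"ty":0,"tz":0,"ax":0,"ay":0,"az":0},{"hand":10,"tx":0,"ty":0,"tz":0,"ax":0,"ay":0,"az":0}])

```text
time_s: 7.0
position: [571.7, -168.8, 142.8]
tcp_rot: [[-0.112, 0.994, 0.004], [0.994, 0.112, 0.003], [0.003, 0.004, -1.0]]
contact_force: [5.0, 5.3, 1.3]
grip_width: 19.4
grasp_force: 27.5
```

>>> send_rows(steps=[{"hand":10,"tx":-1.5,"ty":0,"tz":0,"ax":0,"ay":0,"az":0},{"hand":10,"tx":-1.5,"ty":0,"tz":0,"ax":0,"ay":0,"az":0},{"hand":10,"tx":0,"ty":0,"tz":0,"ax":0,"ay":0,"az":0}])

```text
time_s: 7.3
position: [571.8, -169.1, 142.8]
tcp_rot: [[-0.113, 0.994, 0.003], [0.994, 0.113, 0.008], [0.008, 0.004, -1.0]]
contact_force: [3.7, 12.2, 2.3]
grip_width: 19.7
grasp_force: 27.7
```

>>> send_rows(steps=[{"hand":45,"tx":2,"ty":0,"tz":0,"ax":0,"ay":0,"az":0},{"hand":45,"tx":0,"ty":0,"tz":0,"ax":0,"ay":0,"az":0},{"hand":45,"tx":0,"ty":0,"tz":0,"ax":0,"ay":0,"az":0},{"hand":45,"tx":0,"ty":0,"tz":0,"ax":0,"ay":0,"az":0},{"hand":45,"tx":0,"ty":0,"tz":-30,"ax":0,"ay":0,"az":0},{"hand":45,"tx":0,"ty":0,"tz":-30,"ax":0,"ay":0,"az":0},{"hand":45,"tx":0,"ty":0,"tz":0,"ax":0,"ay":0,"az":0}])

```text
time_s: 8.0
position: [572.5, -173.0, 207.7]
tcp_rot: [[-0.11, 0.994, 0.009], [0.994, 0.11, -0.004], [-0.005, 0.009, -1.0]]
contact_force: [1.2, -0.1, 1.8]
grip_width: 44.9
grasp_force: 0.0
```

>>> send_rows(steps=[{"hand":45,"tx":27,"ty":-4,"tz":0,"ax":0,"ay":0,"az":0},{"hand":45,"tx":27,"ty":-4,"tz":0,"ax":0,"ay":0,"az":0},{"hand":45,"tx":27,"ty":-4,"tz":0,"ax":0,"ay":0,"az":0},{"hand":45,"tx":27,"ty":-4,"tz":0,"ax":0,"ay":0,"az":0},{"hand":45,"tx":27,"ty":-4,"tz":0,"ax":0,"ay":0,"az":0},{"hand":45,"tx":27,"ty":-4,"tz":0,"ax":0,"ay":0,"az":0},{"hand":45,"tx":27,"ty":-4,"tz":0,"ax":0,"ay":0,"az":0},{"hand":45,"tx":27,"ty":-4,"tz":0,"ax":0,"ay":0,"az":0},{"hand":45,"tx":0,"ty":0,"tz":0,"ax":0,"ay":0,"az":0}])

```text
time_s: 8.9
position: [513.5, 41.8, 201.3]
tcp_rot: [[-0.114, 0.993, -0.001], [0.993, 0.114, 0.001], [0.001, -0.001, -1.0]]
contact_force: [-0.3, 0.4, 0.2]
grip_width: 45.0
grasp_force: 0.0
```

```bash
python3 - <<'E'
from h import *
go([517.7,43,94.5])
a=r.get_image("scene")[130:250,140:360];b=r.get_image("top")[100:220,200:380]
f=lambda i:cv2.resize(i[...,::-1],(500,300),interpolation=cv2.INTER_CUBIC)
cv2.imwrite("pics/c3.png",np.vstack([f(a),f(b)]))
E
```

```text
8.9 [513.5  41.8 201.3] z-axis [-0.0013  0.0012 -1.    ] yaw 6.56 F [-0.3  0.4  0.2] 44.99746751041344 0.0
tx,ty,tz 0.7102282414042372 4.329718807275038 106.75607926221585
```

View pics/c3.png

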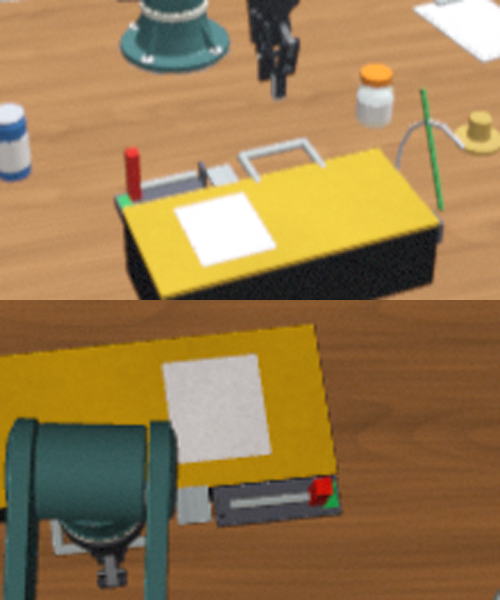

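The red grip now stands at the green patch, at about (132,175) in the scene half and (320,490) in the top half. The gripper is above the handle bar. Next I descend.

>>> send_rows(steps=[{"hand":45,"tx":0,"ty":4,"tz":20,"ax":0,"ay":0,"az":0},{"hand":45,"tx":0,"ty":0,"tz":20,"ax":0,"ay":0,"az":0},{"hand":45,"tx":0,"ty":0,"tz":20,"ax":0,"ay":0,"az":0},{"hand":45,"tx":0,"ty":0,"tz":20,"ax":0,"ay":0,"az":0},{"hand":45,"tx":0,"ty":0,"tz":15,"ax":0,"ay":0,"az":0},{"hand":45,"tx":0,"ty":0,"tz":11,"ax":0,"ay":0,"az":0},{"hand":45,"tx":0,"ty":0,"tz":0,"ax":0,"ay":0,"az":0},{"hand":45,"tx":0,"ty":0,"tz":0,"ax":0,"ay":0,"az":0}])

```text
time_s: 9.8
position: [519.0, 39.3, 96.2]
tcp_rot: [[-0.11, 0.994, 0.0], [0.994, 0.11, -0.0], [-0.0, 0.0, -1.0]]
contact_force: [1.2, -0.2, -0.6]
grip_width: 45.2
grasp_force: 0.0
```

>>> send_rows(steps=[{"hand":6,"tx":0,"ty":0,"tz":0,"ax":0,"ay":0,"az":0},{"hand":6,"tx":0,"ty":0,"tz":0,"ax":0,"ay":0,"az":0},{"hand":6,"tx":0,"ty":0,"tz":0,"ax":0,"ay":0,"az":0},{"hand":6,"tx":0,"ty":0,"tz":0,"ax":0,"ay":0,"az":0},{"hand":6,"tx":0,"ty":0,"tz":0,"ax":0,"ay":0,"az":0}])

```text
time_s: 10.3
position: [518.8, 39.8, 97.1]
tcp_rot: [[-0.111, 0.994, 0.001], [0.994, 0.111, -0.0], [-0.0, 0.001, -1.0]]
contact_force: [-3.6, -0.2, 5.4]
grip_width: 10.7
grasp_force: 21.1
```

```bash
python3 - <<'E'
from h import *
go([517.7,43,94.5])
E
```

```text
10.3 [518.8  39.8  97.1] z-axis [ 9.e-04 -4.e-04 -1.e+00] yaw 6.37 F [-3.6 -0.2  5.4] 10.656647629343784 21.09055370092392
tx,ty,tz 3.2704115759954155 -0.7058878995259007 2.573077814609249
```

>>> send_rows(steps=[{"hand":6,"tx":0,"ty":0.5,"tz":-12.3,"ax":0,"ay":0,"az":0},{"hand":6,"tx":0,"ty":1.2,"tz":-12.2,"ax":0,"ay":0,"az":0},{"hand":6,"tx":0,"ty":1.8,"tz":-12.1,"ax":0,"ay":0,"az":0},{"hand":6,"tx":0,"ty":2.5,"tz":-12.1,"ax":0,"ay":0,"az":0},{"hand":6,"tx":0,"ty":0,"tz":0,"ax":0,"ay":0,"az":0}])

```text
time_s: 10.8
position: [524.6, 40.5, 146.9]
tcp_rot: [[-0.111, 0.994, 0.0], [0.994, 0.111, -0.0], [-0.0, 0.0, -1.0]]
contact_force: [-2.3, -1.9, -1.3]
grip_width: 11.2
grasp_force: 20.3
```

```bash
python3 - <<'E'
from h import *
go([524.7,43.7,143.3])
a=r.get_image("scene")[110:250,140:360]
cv2.imwrite("pics/c4.png",cv2.resize(a[...,::-1],None,fx=2.5,fy=2.5,interpolation=cv2.INTER_CUBIC))
E
```

```text
10.8 [524.6  40.5 146.9] z-axis [ 4.e-04 -3.e-04 -1.e+00] yaw 6.36 F [-2.3 -1.9 -1.3] 11.234810025778298 20.255081355571747
tx,ty,tz 3.1920657558077354 0.43820288471320085 3.598496129753812
```

View pics/c4.png

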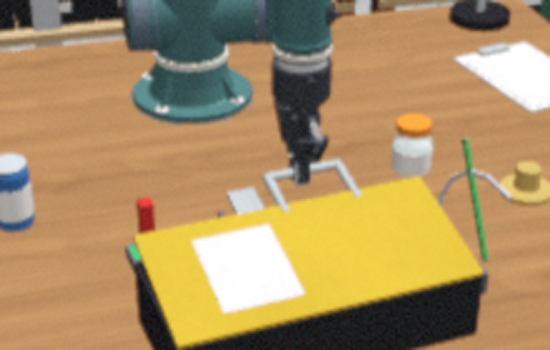

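The lid is rising with the handle, at about (305,170), held between the fingers. The forces are small, so I continue.

>>> send_rows(steps=[{"hand":6,"tx":0,"ty":3.1,"tz":-11.9,"ax":0,"ay":0,"az":0},{"hand":6,"tx":0,"ty":3.7,"tz":-11.8,"ax":0,"ay":0,"az":0},{"hand":6,"tx":0,"ty":4.3,"tz":-11.5,"ax":0,"ay":0,"az":0},{"hand":6,"tx":0,"ty":4.9,"tz":-11.3,"ax":0,"ay":0,"az":0},{"hand":6,"tx":0,"ty":5.5,"tz":-11,"ax":0,"ay":0,"az":0},{"hand":6,"tx":0,"ty":6,"tz":-10.7,"ax":0,"ay":0,"az":0},{"hand":6,"tx":0,"ty":0,"tz":0,"ax":0,"ay":0,"az":0}])

```text
time_s: 11.55
position: [551.7, 43.5, 216.4]
tcp_rot: [[-0.111, 0.994, -0.0], [0.994, 0.111, -0.0], [-0.0, -0.0, -1.0]]
contact_force: [-8.0, -2.0, 2.9]
grip_width: 10.7
grasp_force: 20.2
```

>>> send_rows(steps=[{"hand":6,"tx":0,"ty":6.6,"tz":-10.4,"ax":0,"ay":0,"az":0},{"hand":6,"tx":0,"ty":7.2,"tz":-10,"ax":0,"ay":0,"az":0},{"hand":6,"tx":0,"ty":7.7,"tz":-9.6,"ax":0,"ay":0,"az":0},{"hand":6,"tx":0,"ty":8.1,"tz":-9.3,"ax":0,"ay":0,"az":0},{"hand":6,"tx":0,"ty":0,"tz":0,"ax":0,"ay":0,"az":0}])

```text
time_s: 12.05
position: [581.1, 46.8, 257.1]
tcp_rot: [[-0.111, 0.994, 0.002], [0.994, 0.111, -0.001], [-0.001, 0.002, -1.0]]
contact_force: [-9.3, -2.5, 7.1]
grip_width: 10.9
grasp_force: 20.2
```

```bash
python3 - <<'E'
from h import *
h=np.array([667.4,9.6])+R@[90-171.96,50]
go([*h,90.5+160.2])
E
```

```text
12.05 [581.1  46.8 257.1] z-axis [ 1.6e-03 -5.0e-04 -1.0e+00] yaw 6.35 F [-9.3 -2.5  7.1] 10.8868934929983 20.244909524917603
tx,ty,tz 3.459409556607227 -0.3601096196812681 6.446335651868537
```

>>> send_rows(steps=[{"hand":6,"tx":0,"ty":7.8,"tz":-8.7,"ax":0,"ay":0,"az":0},{"hand":6,"tx":0,"ty":8.2,"tz":-8.4,"ax":0,"ay":0,"az":0},{"hand":6,"tx":0,"ty":8.7,"tz":-7.8,"ax":0,"ay":0,"az":0},{"hand":6,"tx":0,"ty":9.1,"tz":-7.4,"ax":0,"ay":0,"az":0},{"hand":6,"tx":0,"ty":0,"tz":0,"ax":0,"ay":0,"az":0}])

```text
time_s: 12.55
position: [616.0, 50.6, 289.2]
tcp_rot: [[-0.111, 0.994, 0.005], [0.994, 0.111, -0.0], [-0.001, 0.005, -1.0]]
contact_force: [-5.7, -2.2, 6.3]
grip_width: 11.1
grasp_force: 20.4
```

```bash
python3 - <<'E'
from h import *
h=np.array([667.4,9.6])+R@[90-134.89,50]
go([*h,90.5+192.5])
a=r.get_image("scene");cv2.imwrite("pics/s5.png",cv2.resize(a[80:260,170:370,::-1],None,fx=3,fy=3,interpolation=cv2.INTER_CUBIC))
# predicted silhouettes of lid corners (top face) at several angles
c=r.get_calibration("scene");T=np.linalg.inv(np.array(c["T"]))
def pj(p):
    q=T[:3,:3]@p+T[:3,3];return np.array([c["fx"]*q[0]/q[2]+c["cx"],c["fy"]*q[1]/q[2]+c["cy"]]).round(1)
for a in(50,54,58,60,62):
    t=np.radians(a);o=[]
    for y in(195,-195):
        x=90-180*np.cos(t)+8*np.sin(t);z=90.5+180*np.sin(t)+8*np.cos(t)
        o.append((pj(np.r_[np.array([666.4,9.6])+R@[x,y],z])-[170,80])*3)
    print(a,o)
E
```

```text
12.55 [616.   50.6 289.2] z-axis [ 5.4e-03 -1.0e-04 -1.0e+00] yaw 6.36 F [-5.7 -2.2  6.3] 11.139604219132751 20.433788895606995
tx,ty,tz 3.51109023625157 1.6361657949017776 6.204549691060151
50 [array([445.8, 247.5]), array([ 77.7, 319.8])]
54 [array([451.2, 246. ]), array([ 80.1, 318.6])]
58 [array([457.2, 245.1]), array([ 83.1, 318.3])]
60 [array([460.2, 244.8]), array([ 84.6, 318.6])]
62 [array([463.2, 245.1]), array([ 86.1, 318.9])]
```

View pics/s5.png

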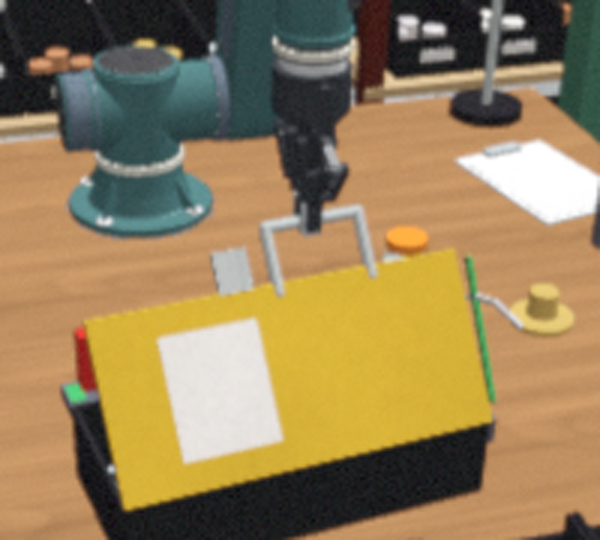

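The picture shows the lid's right edge running from (455,249) to (493,425) and the gauge from (467,257) to (492,402). The lid is still slightly short of the gauge, at about 55°, which agrees with the kinematics.

>>> send_rows(steps=[{"hand":6,"tx":0,"ty":5.3,"tz":-3.9,"ax":0,"ay":0,"az":0},{"hand":6,"tx":0,"ty":5.6,"tz":-3.6,"ax":0,"ay":0,"az":0},{"hand":6,"tx":0,"ty":5.9,"tz":-3.2,"ax":0,"ay":0,"az":0},{"hand":6,"tx":0,"ty":0,"tz":0,"ax":0,"ay":0,"az":0},{"hand":6,"tx":0,"ty":0,"tz":0,"ax":0,"ay":0,"az":0}])

```text
time_s: 13.1
position: [632.0, 52.4, 299.3]
tcp_rot: [[-0.111, 0.994, 0.005], [0.994, 0.111, -0.0], [-0.001, 0.005, -1.0]]
contact_force: [-5.0, -2.5, 5.3]
grip_width: 11.2
grasp_force: 20.6
```

```bash
python3 - <<'E'
from h import *
h=np.array([667.4,9.6])+R@[90-114,50]
go([*h,90.5+205.5])
a=r.get_image("scene")[140:240,260:360];b=r.get_image("top")[80:220,160:340]
f=lambda i,s:cv2.resize(i[...,::-1],s,interpolation=cv2.INTER_CUBIC)
cv2.imwrite("pics/s6.png",np.hstack([f(a,(400,400)),f(b,(400,400))]))
c=r.get_calibration("top");T=np.linalg.inv(np.array(c["T"]))
def pj(p):
    q=T[:3,:3]@p+T[:3,3];return np.array([c["fx"]*q[0]/q[2]+c["cx"],c["fy"]*q[1]/q[2]+c["cy"]])
for an in(54,57,60,63,66):
    t=np.radians(an);o=[]
    for y in(195,-195):
        x=90-180*np.cos(t);z=90.5+180*np.sin(t)
        o.append(((pj(np.r_[np.array([666.4,9.6])+R@[x,y],z])-[160,80])*[400/180,400/140]+[400,0]).round(1).tolist())
    print(an,o)
E
```

```text
13.1 [632.   52.4 299.3] z-axis [ 4.6e-03 -1.0e-04 -1.0e+00] yaw 6.35 F [-5.  -2.5  5.3] 11.150931827496573 20.6047260761261
tx,ty,tz 3.4980403591549525 6.395758991011723 3.3200064739891673
54 [[435.0, 191.7], [764.9, 142.6]]
57 [[433.6, 182.0], [764.6, 132.8]]
60 [[432.3, 172.0], [764.2, 122.7]]
63 [[431.0, 161.9], [763.7, 112.5]]
66 [[429.8, 151.6], [763.2, 102.2]]
```

View pics/s6.png

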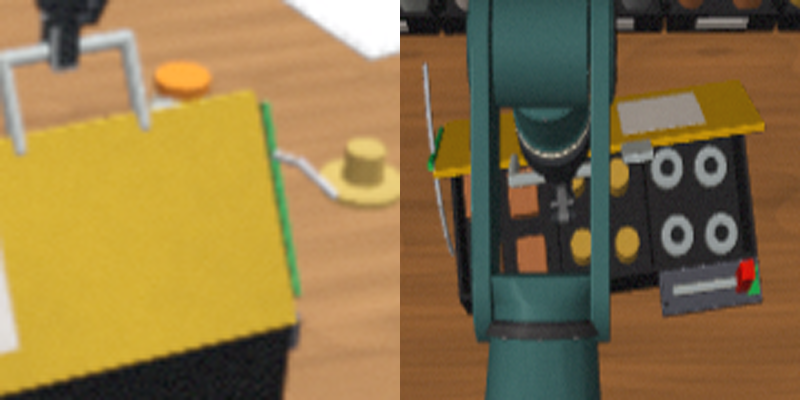

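The crops show the lid's lower front corners at (433,175) and (764,129) in the top half, and its edge almost parallel to the gauge in the scene half. That puts the lid at about 58.5°. I'll make a small final correction.

>>> send_rows(steps=[{"hand":6,"tx":0,"ty":2.5,"tz":-1.5,"ax":0,"ay":0,"az":0},{"hand":6,"tx":0,"ty":2,"tz":-1,"ax":0,"ay":0,"az":0},{"hand":6,"tx":0,"ty":0,"tz":0,"ax":0,"ay":0,"az":0},{"hand":6,"tx":0,"ty":0,"tz":0,"ax":0,"ay":0,"az":0},{"hand":6,"tx":0,"ty":0,"tz":0,"ax":0,"ay":0,"az":0},{"hand":6,"tx":0,"ty":0,"tz":0,"ax":0,"ay":0,"az":0}])

```text
time_s: 13.8
position: [636.1, 52.9, 301.8]
tcp_rot: [[-0.11, 0.994, 0.004], [0.994, 0.11, -0.0], [-0.001, 0.004, -1.0]]
contact_force: [-4.7, -2.6, 5.7]
grip_width: 10.9
grasp_force: 20.6
```

```bash
python3 - <<'E'
from h import *
go([636.5,53,301.8]); s=r.state()
if s["grasp_force"]>5: print(r.sign_off())
E
```

```text
13.8 [636.1  52.9 301.8] z-axis [ 3.9e-03 -2.0e-04 -1.0e+00] yaw 6.34 F [-4.7 -2.6  5.7] 10.869846022542147 20.637819170951843
tx,ty,tz 0.08366303643083506 0.42294181705175654 -0.04191201660523802
the job is handed in; nothing more can be done
None
```

I drew the bolt fully back to its green end, lifted the lid to about 60° by my estimate, and handed the job in at 13.8 s with the gripper still holding the bar handle; no verdict came back.

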